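# Put the glass frog away and shut the tray

### The job

Put the little glass frog away in the open pull-out tray of the bamboo organiser: set it down sitting upright on the tray's floor, without dropping it, and let go. Then push the tray fully home, and leave the black vase standing where it is.

Things in the scene. Friction and masses are not known exactly. Their poses are not given: they have to be found in the camera images.
- frog: Squat green glass frog, 100 g, 52 long (x -28 to +24), 44 wide (y), 40 high; two eye bumps, head to -x. Pinch its flat haunches: faces at y = +-22, x -8 to +24, z 1 to 26. Origin: centre of underside, z up. Stands upright on the shelf left or right of the organiser. A fish on a foot and a dome (same glass), a steel egg cup 62 high and the vase are 120 mm or more away.
- tray_in (a point): Point on the bamboo tray's floor (8 mm above the shelf), mid-width, 48 mm behind the front panel's inner face; moves with the tray. x points the way the tray shuts, y along the panel, z up. Inside: x -48 to +117, y +-71; side walls 36 above the floor. Panel's flat outer face at x = -60, 168 wide, top edge 59 above the shelf, lower edge 3; flat dark thumb mark at top middle.
- tray (a joint): How far the tray is pulled out, m: 0 fully home (hard stop), starts 0.10 to 0.13; that much of it behind the panel is uncovered. Slides with 2 N, stays where left. The organiser is fixed: 170 wide, 200 deep, its front deck 66 mm above the shelf and 100 deep (50 free above the tray floor below it); behind that, pen bins 120 high with pens to 190.
- vase: Black ceramic vase, loose, 155 mm high, 76 across the belly (at 60 high), narrow neck, 350 g; origin: centre of its underside, z up. Stands left or right of the organiser, 120 mm or more from the frog between centres. All lengths here are in mm unless said.

How it is judged:
By the outcome, as a careful person would: the job done as asked, in the order asked, and still so for the second after the job is handed in, with the robot touching nothing.
It also fails if it takes over 48 s, if anything falls off the work surface, if the arm or the gripper's body presses on something with over 40 N, if the wrist force passes 120 N, or if a joint passes its speed limit or range.

### The arm

A 7-joint arm with a two-finger parallel gripper is mounted at the origin on the work surface. World frame = base frame: x ahead of the robot, y to its left, z up, the work surface at z = 0. Lengths are in m, angles in rad, forces in N, time in s.
With the tool pointing down it reaches from about 0.4 to 0.85 m from the base axis. Payload 10.4 kg.
Tool frame: the origin (TCP) lies on the centre line of the jaws, within the pads' length; the fingertips stand 22 mm ahead of it and the grasp point (between the pads) lies 3 mm ahead of it; z points along the fingers, y is the line along which they close (so a half turn about z gives the same grasp; the last joint's range is limited). The gripper opens to 87 mm and grips with 3 to 60 N. Pads are 19 mm wide; open, the fingers measure 117 mm over their backs; the gripper's body (75 mm by 190 mm) begins 51 mm behind the grasp point.
Start: joints at [1.214, 0.332, -0.065, 1.46, 0.022, 1.35, -0.088], TCP at [0.205, -0.591, 0.245] pointing down, gripper open.
Joint ranges: [-2.6, 2.6], [-0.5, 2.12], [-1.47, 1.34], [0.16, 2.42], [-1.27, 4.41], [0.06, 2.06], [-2.6, 2.6]. Speed limits (rad/s): [2.22, 2.22, 2.79, 2.79, 3.14, 3.14, 3.14].

### API

Orientations are given as a unit quaternion [x, y, z, w].
In Python, from bench import r gives the robot as it stands.
- The arm moves only by the shell command python3 jog.py FILE [FORCE], which reads ROWS from the file FILE. ROWS is a JSON object whose key "increments" holds a list of rows, 1 to 12 of them, each of 5 numbers: dx, dy, dz in fractions of the full range, 1 being 0.4 m, then a turn about the tool's z in a scale on which 1.0 is 2 rad, then the finger opening in m; each row is the pose to reach, as a shift and turn from the pose commanded when the command began, along the tool's axes at that moment; what a row does not reach only later rows make up. A row lasts 1/10 s, in which the tool goes at most 0.05 m and 0.15 rad, less where a joint would pass 70% of its speed; a pose out of reach is approached as far as the arm can. The fingers move at their own pace and stop on an object; FORCE is the grip in N (left out, the last holds). Time passes only in rows, so rows that do not move let the fingers close. It prints the time, the measured TCP pose, the force, the opening and the grip force at its end. Shift and turn numbers lie between -1 and 1, and a call with a number outside is refused. Input that does not fit is refused with a message, and nothing moves.
- r.read_state(): the state, without advancing time (a new reading comes with each control period).
- r.camera(name): name is "scene" or "top"; returns a dict with "img" (384x512x3 uint8, red, green, blue), "fx", "fy", "cx", "cy" (pixels), "pose" (4x4, takes a point from camera to world coordinates). Camera axes: x right, y down, z forward; pixel columns grow to the right and rows downward; lengths in m; the calibration is good to about 2 mm. A picture is of the moment at which its call begins. There is no depth.
- r.close_job(): hands the job in; it is judged then, once.
The state is a dict: "time": time; "joint_positions": joint angles; "joint_vel": joint speeds; "joint_torque": joint torques, N m; "ee_pos": TCP position; "eef_rot": TCP orientation; "ft_force": force on the tool from outside, world axes, zero at the start; "torque": the same for the moment, N m; "width": finger opening in m; "grip_force": force on a finger pad.
Only numpy, scipy, OpenCV 4.12 (cv2) and the standard library are available. Lean on these libraries where they do the work, as an engineer would, in place of code of your own. Each camera call takes 0.05 s, during which the arm holds its last target. There are 200 camera calls.

## Working session

There is one attempt and no reset: what is moved stays moved. The work goes in short steps, Python scripts to look and compute and a shell command to move; the robot and the scene stay as the last step left them, time stands still between calls to the robot, and variables do not carry over. Pictures are saved under pics/ and viewed, at most 10 in all, crops included, and the job is handed in when it is done.

```bash
ls; mkdir -p pics; python3 - <<'E'
from bench import r
import cv2, numpy as np
for n in ("scene","top"):
    c=r.camera(n); cv2.imwrite(f"pics/{n}0.png",c["img"][:,:,::-1]); print(n,c["fx"],c["cx"],c["cy"],np.round(c["pose"],3).tolist())
s=r.read_state(); print(s["time"],s["ee_pos"],s["eef_rot"],s["width"])
E
```

```text
bench.py
jog.py
pics
scene 485.53463281655735 259.729541845746 188.7054010933753 [[0.35, 0.713, -0.608, 1.34], [0.937, -0.26, 0.234, -0.301], [0.008, -0.651, -0.759, 1.013], [0.0, 0.0, 0.0, 1.0]]
top 444.4766146664137 252.61227219136177 186.71040238054704 [[0.027, -0.993, 0.115, 0.467], [-1.0, -0.028, -0.008, 0.013], [0.011, -0.115, -0.993, 1.011], [0.0, 0.0, 0.0, 1.0]]
0.1 [ 0.20467124 -0.59019585  0.24383761] [ 9.86099151e-01  1.66156702e-01 -1.38871275e-04 -6.28509167e-04] 0.08718677774764658
```

View pics/scene0.png

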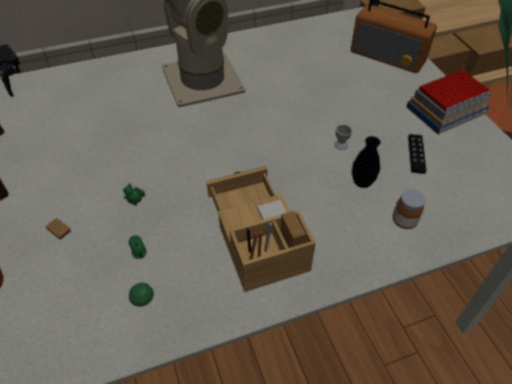

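View pics/top0.png

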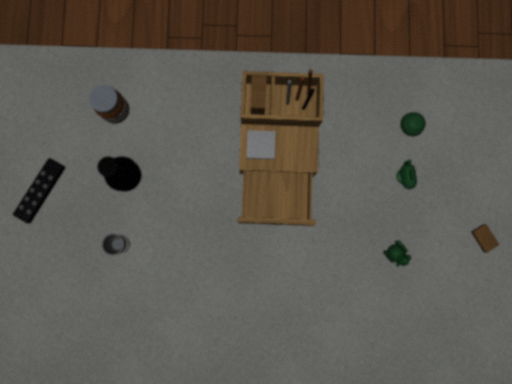

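The scene view (1st) and top view (2nd) both show the organiser in the middle with its tray open toward the robot. The vase is on the +y side at top (122,173). There are three green items on the -y side at top (398,253), (408,175) and (412,124). I'll zoom in on them.

```bash
python3 - <<'E'
import cv2, numpy as np
a=cv2.imread("pics/top0.png")[100:280,360:450]; b=cv2.imread("pics/scene0.png")[170:310,90:180]
f=lambda i,k:cv2.convertScaleAbs(cv2.resize(i,None,fx=k,fy=k,interpolation=cv2.INTER_CUBIC),alpha=1.8)
a=f(a,3.3);b=f(b,4.2); h=max(a.shape[0],b.shape[0])
p=lambda i:cv2.copyMakeBorder(i,0,h-i.shape[0],0,5,0)
cv2.imwrite("pics/g.png",np.hstack([p(a),p(b)]))
c=cv2.imread("pics/top0.png")[160:235,225:330]; cv2.imwrite("pics/tray.png",f(c,7))
E
```

```text
(no output)
```

View pics/g.png

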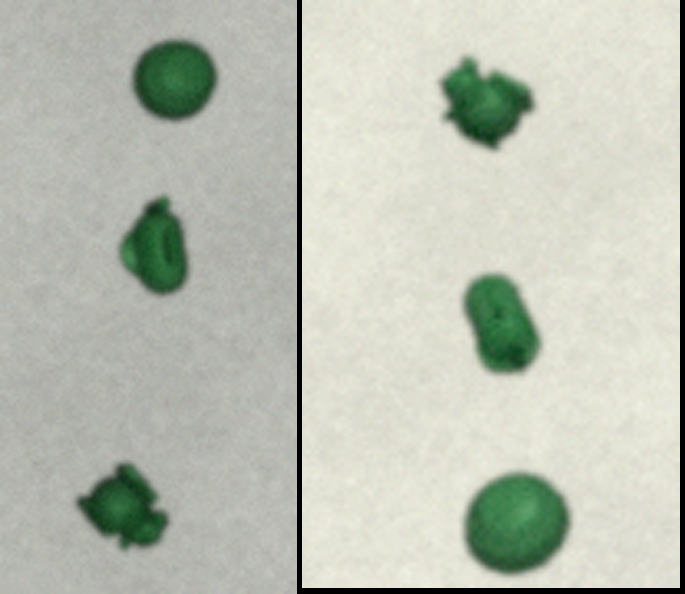

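View pics/tray.png

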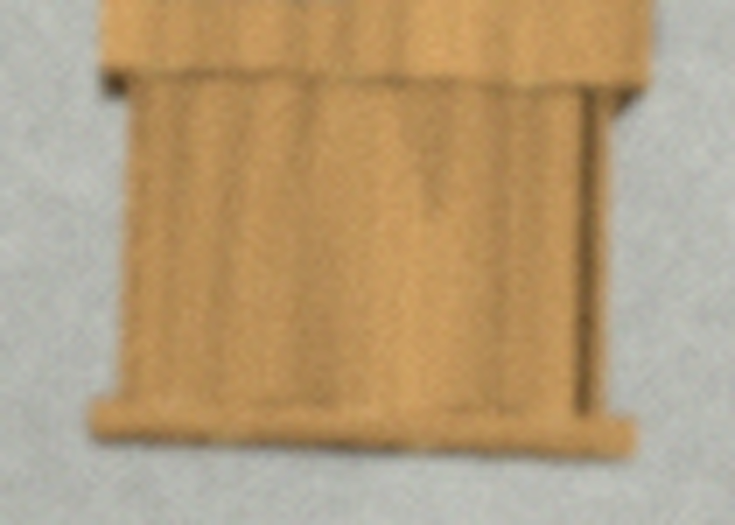

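The left crop shows a dome (top), an oblong one (middle) and a bumpy squat one (bottom). The tray crop shows the panel and the tray's inner floor clearly. Next I'll rectify the two candidates onto a metric plane.

```bash
cat > h.py <<'E'
import cv2, numpy as np
from bench import r
def ray(c,uv,z):
    P=c["pose"]; d=P[:3,:3]@np.array([(uv[0]-c["cx"])/c["fx"],(uv[1]-c["cy"])/c["fy"],1]); o=P[:3,3]
    return (o+d*(z-o[2])/d[2])[:2]
def proj(c,p):
    P=c["pose"]; q=P[:3,:3].T@(np.asarray(p,float)-P[:3,3]); return np.array([c["fx"]*q[0]/q[2]+c["cx"],c["fy"]*q[1]/q[2]+c["cy"]])
def rect(c,ctr,z,half=.05,s=4000):
    # output: right = -y, up = +x
    k=[(a,b) for a in(-1,1) for b in(-1,1)]
    src=np.float32([proj(c,[ctr[0]+a*half,ctr[1]+b*half,z]) for a,b in k])
    dst=np.float32([((1-b)*half*s,(1-a)*half*s) for a,b in k])
    n=int(2*half*s); return cv2.warpPerspective(c["img"][:,:,::-1].copy(),cv2.getPerspectiveTransform(src,dst),(n,n),flags=cv2.INTER_CUBIC)
E
python3 - <<'E'
from h import *
T=r.camera("top");S=r.camera("scene")
rows=[]
def m(c):
    i=c["img"].astype(int); k=((i[:,:,1]>i[:,:,0]+15)&(i[:,:,1]>i[:,:,2]+5)).astype(np.uint8)
    n,_,st,ce=cv2.connectedComponentsWithStats(k); return [(ce[j],st[j][4]) for j in range(1,n) if st[j][4]>60]
for n,c in(("T",T),("S",S)):
    for ce,a in m(c): print(n,np.round(ce,1),a,np.round(ray(c,ce,.02),3))
fr=ray(T,(398,253),.02); fi=ray(T,(408,175),.02)
im=np.vstack([np.hstack([rect(c,p,.02,.04,3600) for c in(T,S)]) for p in(fr,fi)])
cv2.imwrite("pics/rect.png",cv2.convertScaleAbs(im,alpha=2.2))
E
```

```text
T [412.7 123.5] 390 [ 0.738 -0.357]
T [407.  175.2] 347 [ 0.618 -0.342]
T [398.  253.8] 337 [ 0.442 -0.32 ]
S [505.7  19.7] 448 [0.063 1.201]
S [133.1 193.7] 247 [ 0.445 -0.319]
S [136.9 246.7] 267 [ 0.616 -0.342]
S [140.6 293.9] 411 [ 0.746 -0.359]
```

View pics/rect.png

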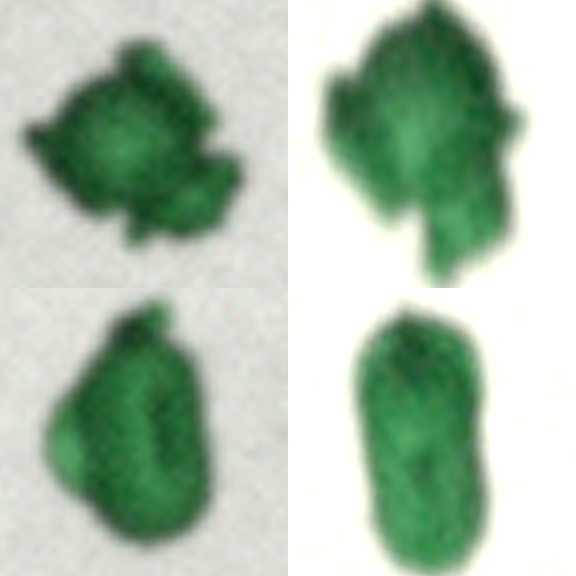

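The upper rectified pair is the frog. It has parallel haunch faces 44 mm apart, running along the image diagonal, and its head lump is at the lower right, so it faces world (-x,-y). The lower pair is the fish, with its pale foot sticking out. Now I'll take measurements.

```bash
cat >> h.py <<'E'
def delta(p,yaw):  # to TCP point p, tool-y direction at world angle yaw (mod pi); returns tool-axis shift and turn
    from scipy.spatial.transform import Rotation as R
    s=r.read_state(); M=R.from_quat(s["eef_rot"]).as_matrix(); a=np.arctan2(M[1,1],M[0,1])
    t=-(yaw-a); t=(t+np.pi/2)%np.pi-np.pi/2
    return np.round(M.T@(np.asarray(p)-s["ee_pos"]),4), round(t,3)
E
python3 - <<'E'
from h import *
T=r.camera("top");S=r.camera("scene")
g=lambda u,v:(225+u/7,160+v/7)
print("panel outer z.059 top",[np.round(ray(T,g(*p),.059),4) for p in((92,440),(634,456))], "z.003",np.round(ray(T,g(360,450),.003),4))
print("panel inner top",[np.round(ray(T,g(*p),.059),4) for p in((92,402),(634,420))])
print("deck front z.066",[np.round(ray(T,g(*p),.066),4) for p in((104,73),(650,88))])
i=T["img"].astype(int); k=((i[:,:,1]>i[:,:,0]+12)&(i[:,:,1]>i[:,:,2]+4)).astype(np.uint8)
n,L,st,ce=cv2.connectedComponentsWithStats(k)
j=min(range(1,n),key=lambda j:np.hypot(*(ce[j]-(398,253.5))))
cn=max(cv2.findContours((L==j).astype(np.uint8),0,cv2.CHAIN_APPROX_NONE)[0],key=len)[:,0]
P=np.array([ray(T,q,.015) for q in cn]); 
for d in range(30,66,5):
    a=np.radians(d); x=P@[np.cos(a),np.sin(a)]; y=P@[-np.sin(a),np.cos(a)]
    ux=(x.min()+x.max())/2; uy=(y.min()+y.max())/2
    print(d,np.round([np.ptp(x)*1e3,np.ptp(y)*1e3],1),"origin",np.round([(x.max()-.024)*np.cos(a)-uy*np.sin(a),(x.max()-.024)*np.sin(a)+uy*np.cos(a)],4))
E
```

```text
panel outer z.059 top [array([0.4991, 0.0346]), array([ 0.4988, -0.131 ])] z.003 [ 0.5001 -0.0508]
panel inner top [array([0.5107, 0.0349]), array([ 0.5097, -0.1309])]
deck front z.066 [array([0.6113, 0.0342]), array([ 0.6114, -0.1337])]
30 [51.5 45.7] origin [ 0.4413 -0.3201]
35 [51.2 44.3] origin [ 0.4408 -0.3213]
40 [50.4 43.1] origin [ 0.4403 -0.3225]
45 [50.7 43.2] origin [ 0.4411 -0.3231]
50 [52.1 44.2] origin [ 0.4428 -0.3225]
55 [53.1 46.3] origin [ 0.4438 -0.3215]
60 [53.7 48.4] origin [ 0.4444 -0.3204]
65 [54.1 50.2] origin [ 0.4447 -0.3194]
```

```bash
python3 -c "
from h import *
print(delta([.447,-.317,.025],np.radians(-44)))"
```

```text
(array([ 0.3184, -0.1789,  0.2194]), np.float64(-0.469))
```

The manual's scale: shifts go in shares of 0.4 m and turns go in shares of 2 rad. Converting my numbers, 0.318 m / 0.4 = 0.795, 0.13 m / 0.4 = 0.325, -0.12 rad / 2 = -0.06.

```bash
echo '{"increments": [[0.1,-0.055,0.025,-0.03,0.087],[0.2,-0.1125,0.05,-0.06,0.087],[0.3,-0.1675,0.075,-0.1,0.087],[0.4,-0.225,0.125,-0.135,0.087],[0.5,-0.28,0.175,-0.17,0.087],[0.6,-0.3375,0.225,-0.2,0.087],[0.7,-0.3925,0.275,-0.2345,0.087],[0.795,-0.4475,0.325,-0.2345,0.087],[0.795,-0.4475,0.35,-0.2345,0.087],[0.795,-0.4475,0.35,-0.2345,0.087]]}' > path.dat && python3 jog.py path.dat 20; python3 -c "
from h import *
print(delta([.447,-.317,.025],np.radians(-44)))
c=r.camera('scene'); cv2.imwrite('pics/hov.png',cv2.resize(c['img'][110:270,50:230,::-1],None,fx=3.5,fy=3.5))"
```

```text
time: 1.3
ee_pos: [0.4463, -0.3159, 0.1031]
eef_rot: [0.92, 0.392, -0.001, -0.001]
ft_force: [-1.1, -0.4, 0.6]
width: 0.0869
grip_force: 0.0
(array([-0.0002,  0.0015,  0.0781]), np.float64(0.002))
```

View pics/hov.png

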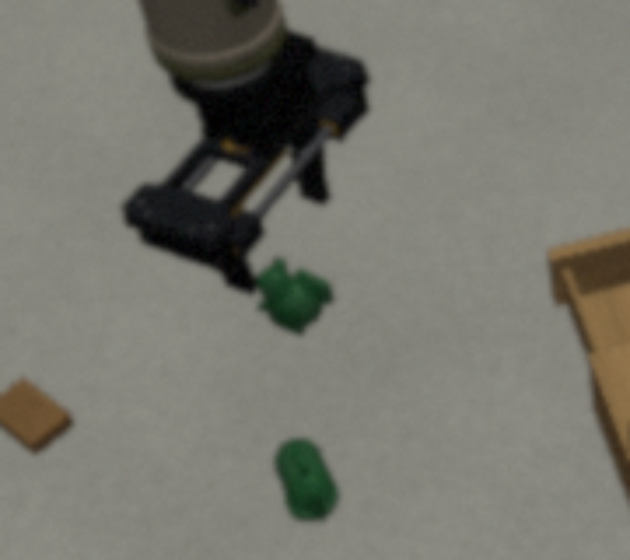

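The hover picture shows the jaws' closing line running from (250,280) to (320,190), square to the frog's head direction. The frog is upright at (295,300). Now I'll descend and close.

To row units: 0.0775 m / 0.4 = 0.1938, 0.07 m / 0.4 = 0.175.

```bash
echo '{"increments": [[0,0.0038,0.075,0,0.087],[0,0.0038,0.1375,0,0.087],[0,0.0038,0.175,0,0.087],[0,0.0038,0.1938,0,0.087],[0,0.0038,0.1938,0,0.087]]}' > path.dat && python3 jog.py path.dat; echo '{"increments": [[0,0,0,0,0.06],[0,0,0,0,0.04],[0,0,0,0,0.03],[0,0,0,0,0.03],[0,0,0,0,0.03],[0,0,0,0,0.03],[0,0,0,0,0.03],[0,0,0,0,0.03]]}' > path.dat && python3 jog.py path.dat 20
```

```text
time: 1.85
ee_pos: [0.4472, -0.3188, 0.0269]
eef_rot: [0.921, 0.39, -0.0, -0.0]
ft_force: [-0.4, 0.0, 0.8]
width: 0.087
grip_force: 0.0
time: 2.65
ee_pos: [0.4476, -0.3182, 0.0271]
eef_rot: [0.921, 0.391, -0.0, -0.0]
ft_force: [-1.4, 1.3, 1.9]
width: 0.0446
grip_force: 19.5
```

To row units: -0.12 m / 0.4 = -0.3, -0.08 m / 0.4 = -0.2.

```bash
echo '{"increments": [[0,0,-0.025,0,0.03],[0,0,-0.1,0,0.03],[0,0,-0.2,0,0.03],[0,0,-0.3,0,0.03],[0,0,-0.3,0,0.03]]}' > path.dat && python3 jog.py path.dat; python3 -c "
from h import *
print(delta([.57,-.049,.147],np.radians(-90)))"
```

```text
time: 3.15
ee_pos: [0.4505, -0.3198, 0.1534]
eef_rot: [0.92, 0.391, 0.003, 0.004]
ft_force: [0.6, 0.5, -0.7]
width: 0.0445
grip_force: 19.5
(array([ 0.2778, -0.1022,  0.0058]), np.float64(0.803))
```

To row units: 0.278 m / 0.4 = 0.695, -0.03 m / 0.4 = -0.075, 0.803 rad / 2 = 0.4015.

```bash
echo '{"increments": [[0.05,-0.0175,0,0.025,0.03],[0.125,-0.045,0,0.065,0.03],[0.2,-0.075,0,0.11,0.03],[0.275,-0.1,0,0.155,0.03],[0.35,-0.13,0,0.2,0.03],[0.425,-0.1575,0,0.25,0.03],[0.5,-0.185,0,0.3,0.03],[0.575,-0.2125,0,0.35,0.03],[0.65,-0.24,0,0.39,0.03],[0.695,-0.255,0,0.4015,0.03],[0.695,-0.255,0,0.4015,0.03],[0.695,-0.255,0,0.4015,0.03]]}' > path.dat && python3 jog.py path.dat; python3 -c "
from h import *
print(delta([.57,-.049,.0355],np.radians(-90)))
c=r.camera('scene'); cv2.imwrite('pics/car.png',cv2.resize(c['img'][100:300,170:350,::-1],None,fx=3,fy=3))"
```

```text
time: 4.35
ee_pos: [0.5672, -0.0476, 0.1469]
eef_rot: [1.0, 0.0, -0.0, 0.0]
ft_force: [0.8, 0.0, -0.8]
width: 0.0446
grip_force: 19.5
(array([0.0028, 0.0014, 0.1114]), np.float64(0.001))
```

View pics/car.png

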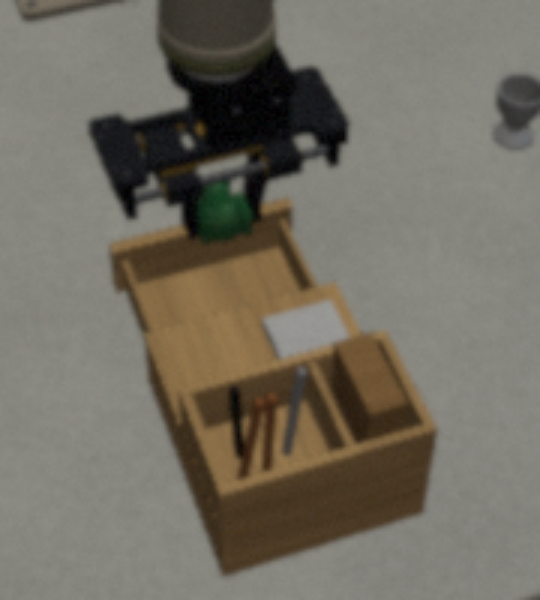

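The frog is held level at (225,212), above the mid-width of the tray. Now I'll lower it, finishing slowly.

To row units: 0.106 m / 0.4 = 0.265, 0.1 m / 0.4 = 0.25.

```bash
echo '{"increments": [[0.005,0.0025,0.075,0,0.03],[0.0075,0.0025,0.15,0,0.03],[0.0075,0.0025,0.2125,0,0.03],[0.0075,0.0025,0.25,0,0.03],[0.0075,0.0025,0.265,0,0.03],[0.0075,0.0025,0.265,0,0.03],[0.0075,0.0025,0.265,0,0.03]]}' > path.dat && python3 jog.py path.dat; echo '{"increments": [[0,0,0.005,0,0.03],[0,0,0.01,0,0.03],[0,0,0.01,0,0.03],[0,0,0.01,0,0.03]]}' > path.dat && python3 jog.py path.dat
```

```text
time: 5.1
ee_pos: [0.5712, -0.0487, 0.0422]
eef_rot: [1.0, -0.0, 0.001, 0.0]
ft_force: [1.1, 0.6, -0.9]
width: 0.0448
grip_force: 19.5
time: 5.5
ee_pos: [0.5705, -0.0484, 0.0372]
eef_rot: [1.0, -0.0, 0.0, 0.0]
ft_force: [0.6, 0.3, -0.9]
width: 0.0445
grip_force: 19.5
```

To row units: 0.002 m / 0.4 = 0.005, 0.001 m / 0.4 = 0.0025.

```bash
echo '{"increments": [[0,0,0.0025,0,0.03],[0,0,0.005,0,0.03],[0,0,0.005,0,0.03]]}' > path.dat && python3 jog.py path.dat; echo '{"increments": [[0,0,0.0013,0,0.03],[0,0,0.0025,0,0.03],[0,0,0.0025,0,0.03]]}' > path.dat && python3 jog.py path.dat
```

```text
time: 5.8
ee_pos: [0.5705, -0.0484, 0.0351]
eef_rot: [1.0, -0.0, 0.0, 0.0]
ft_force: [0.3, -0.2, 1.4]
width: 0.0446
grip_force: 19.5
time: 6.1
ee_pos: [0.5713, -0.0484, 0.0351]
eef_rot: [1.0, -0.0, 0.001, 0.0]
ft_force: [-0.6, -0.8, 7.6]
width: 0.0447
grip_force: 19.5
```

It's in contact (7.6 N at z 0.035, as predicted). Now I'll let go and lift away.

To row units: -0.13 m / 0.4 = -0.325, -0.1 m / 0.4 = -0.25.

```bash
echo '{"increments": [[0,0,-0.0013,0,0.05],[0,0,-0.0013,0,0.06],[0,0,-0.0013,0,0.07],[0,0,-0.0013,0,0.07],[0,0,-0.0013,0,0.07],[0,0,-0.05,0,0.07],[0,0,-0.15,0,0.07],[0,0,-0.25,0,0.07],[0,0,-0.325,0,0.07],[0,0,-0.325,0,0.07]]}' > path.dat && python3 jog.py path.dat; python3 -c "
from h import *
print(delta([.45,-.0485,.165],np.radians(-90)))"
```

```text
time: 7.1
ee_pos: [0.5728, -0.0484, 0.1688]
eef_rot: [1.0, -0.0, 0.004, 0.0]
ft_force: [1.0, 0.9, -1.0]
width: 0.0701
grip_force: 0.0
(array([-0.1228,  0.0002,  0.0029]), np.float64(-0.0))
```

To row units: -0.125 m / 0.4 = -0.3125, -0.11 m / 0.4 = -0.275.

```bash
echo '{"increments": [[-0.075,0,0,0,0],[-0.175,0,0,0,0],[-0.275,0,0,0,0],[-0.3125,0,0,0,0],[-0.3125,0,0,0,0],[-0.3125,0,0,0,0]]}' > path.dat && python3 jog.py path.dat; python3 -c "
from h import *
print(delta([.455,-.0485,.05],np.radians(-90)))
f=lambda n:r.camera(n)['img'][:,:,::-1]
a=cv2.resize(f('top')[130:270,200:350],(450,420));b=cv2.resize(f('scene')[140:280,180:330],(450,420))
cv2.imwrite('pics/pl.png',cv2.resize(np.hstack([a,b]),(800,373)))"
```

```text
time: 7.7
ee_pos: [0.4458, -0.0485, 0.164]
eef_rot: [1.0, -0.0, 0.0, 0.0]
ft_force: [-0.3, 0.6, 0.8]
width: 0.0298
grip_force: 0.0
(array([ 9.20e-03, -1.00e-04,  1.14e-01]), np.float64(-0.0))
```

View pics/pl.png

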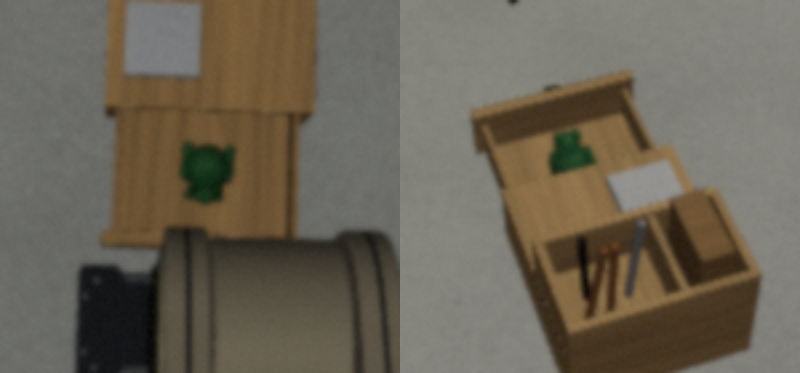

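The frog sits upright on the tray floor, head to the panel (left view at (207,172)), clear of the walls. Now I'll lower in front of the panel with the fingers closed.

To row units: 0.114 m / 0.4 = 0.285, 0.105 m / 0.4 = 0.2625.

```bash
echo '{"increments": [[0,0,0.1,0,0],[0,0,0.2,0,0],[0,0,0.2625,0,0],[0,0,0.285,0,0],[0,0,0.285,0,0]]}' > path.dat && python3 jog.py path.dat; echo '{"increments": [[0.025,0,0,0,0],[0.05,0,0,0,0],[0.075,0,0,0,0],[0.0925,0,0,0,0],[0.1075,0,0,0,0],[0.1225,0,0,0,0],[0.1375,0,0,0,0],[0.1525,0,0,0,0],[0.1675,0,0,0,0],[0.1825,0,0,0,0],[0.1975,0,0,0,0],[0.2125,0,0,0,0]]}' > path.dat && python3 jog.py path.dat
```

```text
time: 8.3
ee_pos: [0.4453, -0.0481, 0.0492]
eef_rot: [1.0, 0.0, -0.001, -0.0]
ft_force: [0.6, -0.2, 0.3]
width: -0.0
grip_force: 0.0
time: 9.5
ee_pos: [0.5308, -0.0486, 0.05]
eef_rot: [1.0, -0.0, -0.0, 0.0]
ft_force: [-1.9, -0.3, -0.1]
width: 0.0005
grip_force: 0.9
```

To row units: 0.05 m / 0.4 = 0.125, 0.048 m / 0.4 = 0.12.

```bash
echo '{"increments": [[0.015,0,0,0,0],[0.03,0,0,0,0],[0.045,0,0,0,0],[0.06,0,0,0,0],[0.075,0,0,0,0],[0.09,0,0,0,0],[0.1025,0,0,0,0],[0.1125,0,0,0,0],[0.12,0,0,0,0],[0.125,0,0,0,0],[0.125,0,0,0,0]]}' > path.dat && python3 jog.py path.dat; echo '{"increments": [[0.005,0,0,0,0],[0.01,0,0,0,0],[0.015,0,0,0,0],[0.0175,0,0,0,0],[0.0175,0,0,0,0]]}' > path.dat && python3 jog.py path.dat
```

```text
time: 10.6
ee_pos: [0.5809, -0.0482, 0.0502]
eef_rot: [1.0, -0.0, 0.0, -0.0]
ft_force: [-0.0, 0.2, -0.2]
width: 0.0007
grip_force: 0.0
time: 11.1
ee_pos: [0.5877, -0.0483, 0.0501]
eef_rot: [1.0, -0.0, 0.0, -0.0]
ft_force: [0.3, -0.2, 0.3]
width: 0.0005
grip_force: 0.0
```

To row units: 0.003 m / 0.4 = 0.0075, 0.002 m / 0.4 = 0.005.

```bash
for i in 1 2; do echo '{"increments": [[0.0025,0,0,0,0],[0.005,0,0,0,0],[0.0075,0,0,0,0],[0.0075,0,0,0,0]]}' > path.dat && python3 jog.py path.dat | grep -E "ee_pos|ft"; done
```

```text
ee_pos: [0.5903, -0.0484, 0.05]
ft_force: [-3.3, 0.2, 2.6]
ee_pos: [0.5905, -0.0484, 0.0499]
ft_force: [-19.3, 1.1, 15.7]
```

It hit a hard stop (19 N) with the pad face at x≈0.600, which matches the panel flush with the deck front. I'll back off and check.

To row units: -0.17 m / 0.4 = -0.425, -0.15 m / 0.4 = -0.375.

```bash
echo '{"increments": [[-0.025,0,0,0,0],[-0.1,0,0,0,0],[-0.2,0,0,0,0],[-0.25,0,-0.075,0,0],[-0.3,0,-0.175,0,0],[-0.375,0,-0.275,0,0],[-0.425,0,-0.375,0,0],[-0.425,0,-0.375,0,0],[-0.425,0,-0.375,0,0]]}' > path.dat && python3 jog.py path.dat; python3 -c "
from h import *
a=r.camera('top')['img'][:,:,::-1];b=r.camera('scene')['img'][:,:,::-1]
cv2.imwrite('pics/end.png',np.hstack([cv2.resize(a[50:280,80:350],(450,383)),cv2.resize(b[130:300,185:335],(338,383))]))"
```

```text
time: 12.8
ee_pos: [0.424, -0.0488, 0.2011]
eef_rot: [1.0, -0.0, 0.002, 0.001]
ft_force: [-0.5, -0.3, -0.2]
width: 0.0004
grip_force: 0.0
```

View pics/end.png

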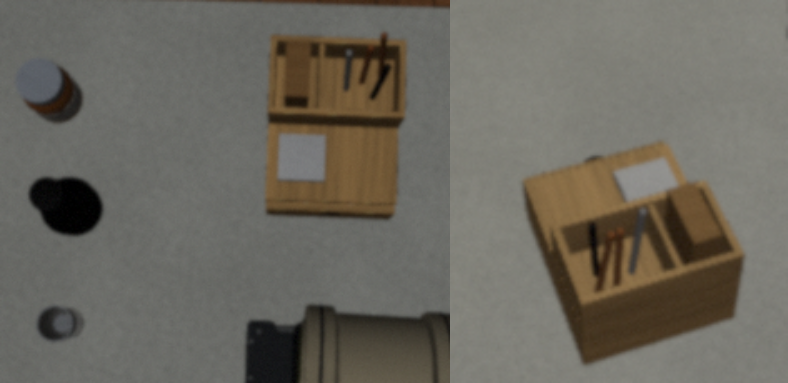

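The tray is home: the panel is flush with the deck front at row 208. The vase stands unmoved at (72,205), and the arm is clear of everything.

```bash
python3 -c "
from bench import r
print(r.close_job())"
```

```text
the job is handed in; nothing more can be done
None
```

The job is handed in at about 13 s: the frog was set down upright on the tray floor and released, the tray was pushed to its hard stop, and the vase was left untouched; the frog can't be seen now the tray is shut, and no verdict came back.

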